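# Mandarin through the spring flap of a food-waste caddy

## Task

Throw away the old mandarin that lies on the ledge of the food-waste caddy, without picking it up: with one finger push down the raised plate of the caddy's self-closing flap and keep it down while you push the mandarin off the ledge into the opening with the other finger. Never push the mandarin onto the closed flap. Once it has dropped inside, let the flap close and leave the caddy and the avocado, tin and spice jar around it alone.

Things in the scene. Friction and masses are not known exactly. Their poses are not given: they have to be found in the camera images.
- caddy: White food-waste caddy with grey lid parts, fixed on the table, 200 (x) x 160 (y) x 168 mm high, hollow. Origin: centre of underside. Yaw within 0.5 rad of the world's; -x end nearest the robot. Lid: on the -y half (y -50..+20 mm) a lane 130 mm high, ledge then opening; on the +y half (y +24..+70) the flap's raised push plate, 168 mm high. Hinge-side wall y +70..80, 164 mm high.
- flap (a joint): Hinge of the steel flap, rad: 0 shut, grows as it swings down inside, stop 0.75. Axis along caddy x at y +70, z 168 mm, the push plate's outer edge. One rigid piece: push plate, 40 mm step down at y +23, trap panel (x -12..+89, y +22..-46 mm) flush with the ledge. A spring shuts it within 1 s and bears the mandarin when shut. From 0.5 rad the mandarin can fall in.
- push_plate (a point): On top of the flap's push plate, half-way along it, 28 mm from the hinge (caddy x 0, y +42, z 168 mm when shut); moves with the flap. The plate is 176 mm long (caddy x -88..+88) and 46 wide; push it anywhere along it, a fingertip can slide along it. Pushing down 30 mm from the hinge takes about 3 N at first, 6 N at the stop; 17 mm down there gives 0.6 rad, 20 mm 0.75 rad.
- ledge_edge (a point): Middle of the edge where the ledge ends and the opening begins, on the ledge's top (caddy x -15, y -15, z 130 mm). The ledge spans caddy x -100..-15 with a 4 mm lip at its -x end; the opening x -15..+90, then an end wall 143 mm high. Guides 14 mm high flank the lane at y +20..23 (ledge only) and y -50..-56. The mandarin is pushed along caddy +x.
- mandarin_center (a point): Centre of the mandarin, an orange fruit 48 mm across and 40 mm high (41 g, loose), half-way up it. It lies on the ledge, its centre 20 mm above the ledge and 27 to 40 mm short of ledge_edge, up to 8 mm to either side of the lane's middle.
- avocado: A loose dark green avocado, 89x65x63 mm, on the table on the caddy's +y side. Origin: centre of its underside. A bystander.
- flat_tin: A loose flat round tin, 86 mm across and 40 mm high, on the table on the caddy's -y side. Origin: centre of its underside. A bystander.
- spice_jar: A loose spice jar with a screw cap, 42 mm across and 96 mm high, on the table behind the caddy's +x end. Origin: centre of its underside. A bystander.
Things that resemble listed ones, but are neither listed nor needed, are in the scene too. Of the things like the part that bears mandarin_center, leave any that is turquoise or yellow; of the rest the smaller one is meant.

How it is judged:
By the outcome, as a careful person would: the job done as asked, in the order asked, and still so for the second after the job is handed in, with the robot touching nothing.
It also fails if it takes over 35 s, if anything falls off the work surface, if the arm or the gripper's body presses on something with over 40 N, if the wrist force passes 120 N, or if a joint passes its speed limit or range.

## Robot

A 6-joint arm with a two-finger parallel gripper is mounted at the origin on a cart in front of the work surface, level with it; the furniture and walls round the work are solid. World frame = base frame: x ahead of the robot, y to its left, z up, the work surface at z = 0. Lengths are in m, angles in rad, forces in N, time in s.
With the tool pointing down it reaches from about 0.425 to 0.95 m from the base axis. Payload 3.5 kg.
Tool frame: the origin (TCP) lies midway between the tips of the shut fingers; the grasp point (between the pads) lies 19 mm behind it; z points along the fingers, y is the line along which they close (so a half turn about z gives the same grasp; the last joint's range is limited). The gripper opens to 85 mm and grips with 20 to 120 N. Pads are 22 mm wide; open, the fingers measure 114 mm over their backs; the gripper's body (76 mm by 85 mm) begins 54 mm behind the grasp point. The pads swing forward as they close: fully open they stand 13 mm farther back than shut.
Start: joints at [-1.425, 0.286, 1.577, -0, 1.279, -0.15], TCP at [0.197, -0.646, 0.231] pointing down, gripper open.
Joint ranges: [-2.77, 2.77], [-0.9, 2.22], [0.21, 2.48], [-1.53, 4.67], [0.24, 2.81], [-2.84, 2.84]. Speed limits (rad/s): [2.79, 2.79, 3.14, 3.14, 3.14, 3.14].

## Interface

Orientations are given as a unit quaternion [x, y, z, w].
In Python, from plant import * gives the robot as it stands.
- The arm moves only by the tool move_arm, never from a script. Its argument "moves" is a list of rows, each a list of 3 entries, a list of its own where there are three numbers: the opening, from 0 (shut) to 1 (fully open), then the shift along the tool's x, y, z in m, then the turn, a rotation vector about the tool's x, y, z in rad. A call has exactly 10 rows; each row shifts and turns the commanded pose from where the row before left it, along the tool's axes as they then stand; what a row does not reach is not made up. A row lasts 1/12 s, in which the tool goes at most 41.7 mm and 7.16 degrees, less where a joint would pass 70% of its speed; a pose out of reach is approached as far as the arm can. A call is refused whole if a number of a shift passes 0.0417 or a number of a turn 0.125, either way. A call with a gripper value outside its range is refused whole. The fingers move at their own pace and stop on an object; "grip_force" is the grip in N (left out, the last holds). Time passes only in rows, so rows that do not move let the fingers close, or fill a call up. It gives the time, the measured TCP pose, the force, the opening and the grip force at its end, in the units of the state.
- get_state(): the state, without advancing time (a new reading comes with each control period).
- read_camera(name): name is "side" or "top" or "wrist"; returns the picture (420x560x3 uint8, red, green, blue); there is no depth.
- camera_params(name): a dict with "fx", "fy", "cx", "cy" (pixels), "k1" (the pictures are not rectified: a ray, as slopes to the right and down, at radius r is drawn at 1 + k1 r^2 times it, then the intrinsics apply), "rvec" (rotation vector, rad) and "tvec" (3), from world to camera coordinates, as OpenCV has them; the wrist camera has in their place "tool_from_camera" (4x4, takes a point from camera to tool coordinates, whose origin is the TCP and whose axes are the flange's). Camera axes: x right, y down, z forward; pixel columns grow to the right and rows downward; lengths in m; the calibration is good to about 2 mm. A picture is of the moment at which its call begins: read the wrist's pose just before it. camera_params takes no time and is no camera call.
- sign_off(): hands the job in; it is judged then, once.
The state is a dict: "time": time; "qpos": joint angles; "dq": joint speeds; "joint_efforts": joint torques, N m; "eef_pos": TCP position; "tcp_rot": TCP orientation; "contact_force": force on the tool from outside, world axes, zero at the start; "wrist_torque": the same for the moment, N m; "opening": opening from 0.0 (shut) to 1.0 (fully open); "finger_force": force on a finger pad.
Only numpy, scipy, OpenCV 4.12 (cv2) and the standard library are available. Lean on these libraries where they do the work, as an engineer would, in place of code of your own. Each camera call takes 0.05 s, during which the arm holds its last target. There are 200 camera calls.

## Working session

There is one attempt and no reset: what is moved stays moved. The work goes in short steps, Python scripts to look and compute and a tool call to move; the robot and the scene stay as the last step left them, time stands still between calls to the robot, and variables do not carry over. Pictures are saved under pics/ and viewed, at most 10 in all, crops included, and the job is handed in when it is done.

Besides the shell and the picture viewer there is one more tool, called after ">>>" by a JSON object that holds its "fn" and its "kwargs". move_arm: Moves the arm, as the interface text tells. Its arguments: {"type":"object","properties":{"moves":{"type":"array"},"grip_force":{"type":"number"}},"required":["moves"]}

```bash
ls; mkdir -p pics; python3 - <<'E'
from plant import *
import cv2,numpy as np
a=read_camera("side");b=read_camera("top")
cv2.imwrite("pics/side0.png",a[:,:,::-1]);cv2.imwrite("pics/top0.png",b[:,:,::-1])
for n in("side","top","wrist"):print(n,camera_params(n))
print(get_state())
E
```

```text
pics
side {'fx': 433.86483381031877, 'fy': 433.86483381031877, 'cx': 276.56231677772377, 'cy': 211.59804751441544, 'k1': -0.05472755248889039, 'rvec': array([ 2.2156159 , -0.33976482,  0.1740385 ]), 'tvec': array([-0.52727705,  0.23244563,  0.73650422])}
top {'fx': 407.5165732684002, 'fy': 407.5165732684002, 'cx': 284.7377248469351, 'cy': 206.47015124049443, 'k1': -0.015497171649390193, 'rvec': array([ 2.17461521, -2.15748334,  0.12022052]), 'tvec': array([0.05047667, 0.56601538, 0.91224372])}
wrist {'fx': 353.28072918495485, 'fy': 353.28072918495485, 'cx': 275.4608845299037, 'cy': 211.970645108001, 'k1': -0.021350055742029823, 'tool_from_camera': array([[ 3.97703179e-04, -9.51270103e-01, -3.08358610e-01,
         7.81273010e-02],
       [ 9.99999135e-01,  7.64883258e-04, -1.06988334e-03,
         9.12964733e-04],
       [ 1.25360638e-03, -3.08357918e-01,  9.51269585e-01,
        -1.42685457e-01],
       [ 0.00000000e+00,  0.00000000e+00,  0.00000000e+00,
         1.00000000e+00]])}
{'time': 0.1, 'qpos': array([-1.42496441e+00,  2.87087129e-01,  1.57803366e+00, -1.73449018e-05,
        1.27862535e+00, -1.50020064e-01]), 'dq': array([-0.00156734, -0.00108667, -0.00375195, -0.00076573, -0.00165597,
        0.00017909]), 'joint_efforts': array([ 1.41500179e-03, -4.07294512e+01, -2.93698132e+01, -1.54775375e-04,
        3.40546903e-03,  9.05888484e-07]), 'eef_pos': array([ 0.19672254, -0.64506887,  0.23007716]), 'tcp_rot': array([ 9.89077945e-01,  1.47389484e-01, -6.04743384e-06, -1.07675492e-03]), 'contact_force': array([ 0.16726936,  0.61929406, -0.83924646]), 'wrist_torque': array([-0.02570261, -0.00223999,  0.01700513]), 'finger_force': 0.0, 'opening': 0.9965470961800699}
```

View pics/top0.png

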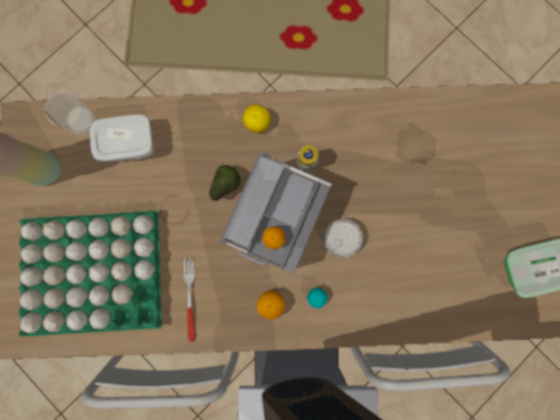

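View pics/side0.png

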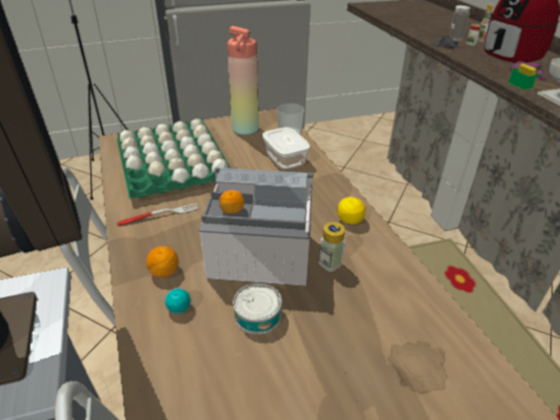

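The top view shows four mandarin-like things: the small orange one on the caddy ledge (274,237), a larger orange one on the table (271,305), a turquoise one (317,298) and a yellow one (257,118). The one at (274,237) is meant: it isn't turquoise or yellow, it's the smaller of the rest, and it lies on the ledge. I'll confirm this in an enlarged crop.

```bash
python3 - <<'E'
import cv2
b=cv2.imread("pics/top0.png")[140:320,205:375];a=cv2.imread("pics/side0.png")[155:295,190:330]
cv2.imwrite("pics/topc.png",cv2.resize(b[:150],None,fx=4.7,fy=4,interpolation=cv2.INTER_CUBIC) if 0 else cv2.resize(b[:150,:],None,fx=4,fy=4,interpolation=cv2.INTER_CUBIC))
cv2.imwrite("pics/sidec.png",cv2.resize(a,None,fx=4,fy=4,interpolation=cv2.INTER_CUBIC))
E
```

```text
(no output)
```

View pics/topc.png

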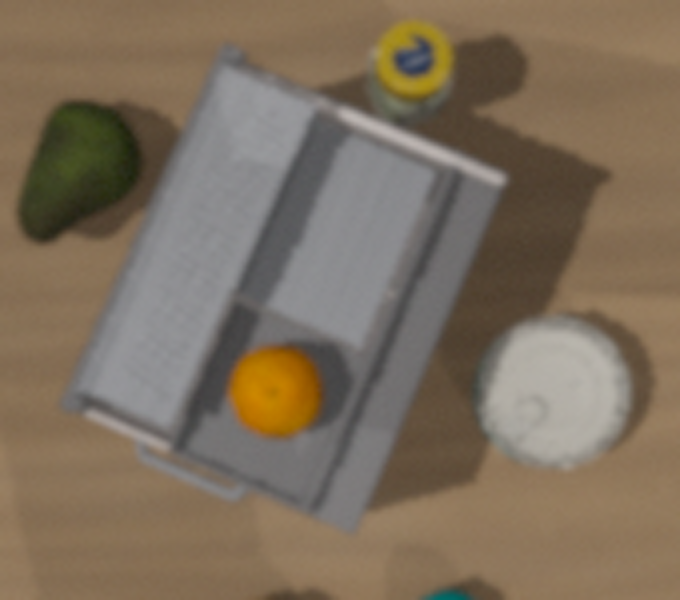

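View pics/sidec.png

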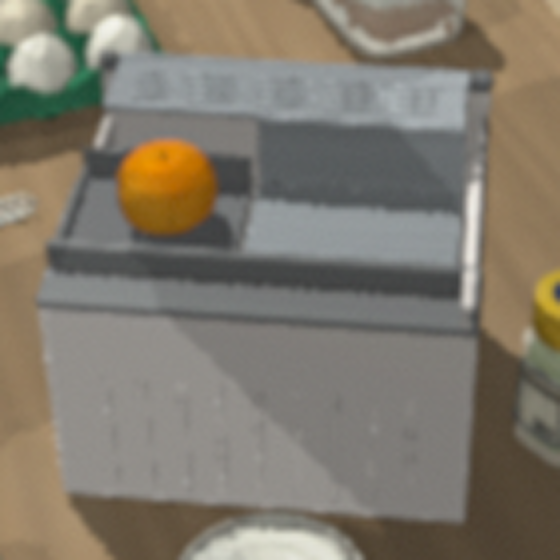

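Both crops confirm it: the small orange mandarin stands on the ledge at about (274,237) top and (232,201) side, and the larger one is on the table. Next I fit the caddy pose and triangulate the mandarin.

```bash
cat > h.py <<'E'
import cv2,numpy as np
from plant import *
from scipy.optimize import least_squares
from scipy.spatial.transform import Rotation as R
def proj(n,P):
    c=camera_params(n);p=np.atleast_2d(P)@R.from_rotvec(c["rvec"]).as_matrix().T+c["tvec"]
    s=p[:,:2]/p[:,2:];s=s*(1+c["k1"]*(s**2).sum(1,keepdims=True))
    return s*[c["fx"],c["fy"]]+[c["cx"],c["cy"]]
E
python3 - <<'E'
from h import *
off={"top":(205,140),"side":(190,155)}
o=[("top",(70,402),(-.1,.08,.164)),("top",(228,50),(.1,.08,.164)),("top",(356,530),(-.1,-.08,.13)),("top",(505,183),(.1,-.08,.143)),
("top",(240,298),(-.015,.02,.13)),("top",(367,350),(-.015,-.048,.13)),
("side",(67,492),(-.1,-.08,0)),("side",(466,520),(.1,-.08,0)),("side",(110,58),(-.1,.08,.164)),("side",(485,75),(.1,.08,.164)),("side",(245,248),(-.015,-.05,.13))]
W=lambda p,L:R.from_euler('z',p[2]).apply(L)+[p[0],p[1],0]
def f(p):return np.concatenate([proj(n,W(p,L))[0]-(np.array(off[n])+(np.array(u)+.5)/4-.5) for n,u,L in o])
r=least_squares(f,[.6,-.1,-.45],loss='soft_l1');print(r.x);print(f(r.x).reshape(-1,2).round(1))
m={}
for n,box in(("top",(220,255,258,292)),("side",(185,217,215,250))):
    a=cv2.cvtColor(cv2.imread(f"pics/{n}0.png"),cv2.COLOR_BGR2HSV);k=cv2.inRange(a,(5,170,90),(22,255,255))
    y0,y1,x0,x1=box;k=k[y0:y1,x0:x1];x,y,w,h=cv2.boundingRect(k);m[n]=np.array([x0+x+(w-1)/2,y0+y+(h-1)/2]);print(n,m[n],w,h)
g=least_squares(lambda P:np.concatenate([proj(n,P)[0]-m[n] for n in m]),[.55,-.05,.15])
print(g.x,g.fun.round(1)); print("local",R.from_euler('z',-r.x[2]).apply(g.x-[r.x[0],r.x[1],0]))
np.save("cad.npy",r.x)
s=get_state();T=R.from_quat(s['tcp_rot']).as_matrix();print(T.round(3))
for L in [(-.015,-.015,.13),(0,.042,.168)]:print(W(r.x,L))
for n,L in(("jar cap",(408/4+205,58/4+140)),("avoc",(80/4+205,165/4+140))):print(n,least_squares(lambda q:proj("top",[q[0],q[1],.09 if n[0]=='j' else .03])[0]-L,[.6,0]).x)
E
```

```text
[ 0.54243734  0.07082674 -0.40663083]
[[-3.1  0.6]
 [-1.  -2.5]
 [-0.5  0.8]
 [ 1.5 -2.4]
 [ 0.6  0.9]
 [-0.9  1.2]
 [ 0.6  1.2]
 [ 0.9  2.1]
 [-0.1 -2.7]
 [ 3.7 -1.2]
 [-1.8  5.4]]
top [273.5 237.5] 22 22
side [231.5 201.5] 24 22
[0.48854394 0.07737859 0.14888739] [-0.1  0.7  0.6 -0.1]
local [-0.05209023 -0.01529816  0.14888739]
[[ 0.957  0.292 -0.   ]
 [ 0.292 -0.957  0.002]
 [ 0.    -0.002 -1.   ]]
[0.52272771 0.06298262 0.13      ]
[0.55904906 0.109402   0.168     ]
jar cap [0.67452528 0.0069494 ]
avoc [0.62375007 0.19474201]
```

>>> {"fn": "move_arm", "kwargs": {"moves": [[0.56,[0.033,-0.021,-0.003],[0,0,0]],[0.56,[0.033,-0.021,-0.003],[0,0,0]],[0.56,[0.033,-0.021,-0.003],[0,0,0]],[0.56,[0.033,-0.021,-0.003],[0,0,0]],[0.56,[0.033,-0.021,-0.003],[0,0,0]],[0.56,[0.033,-0.021,-0.003],[0,0,0]],[0.56,[0.033,-0.021,-0.003],[0,0,0]],[0.56,[0.033,-0.021,-0.003],[0,0,0]],[0.56,[0.033,-0.021,-0.003],[0,0,0]],[0.56,[0.033,-0.021,-0.003],[0,0,0]]]}}

```text
time: 0.93
eef_pos: [0.452, -0.3467, 0.261]
tcp_rot: [0.989, 0.147, -0.0, -0.0]
contact_force: [0.5, -0.5, -0.4]
opening: 0.558
finger_force: 0.0
```

>>> {"fn": "move_arm", "kwargs": {"moves": [[0.56,[0.013,-0.036,0],[0,0,0]],[0.56,[0.013,-0.036,0],[0,0,0]],[0.56,[0.013,-0.036,0],[0,0,0]],[0.56,[0.013,-0.036,0],[0,0,0]],[0.56,[0.013,-0.036,0],[0,0,0]],[0.56,[0.013,-0.036,0],[0,0,0]],[0.56,[0.013,-0.036,0],[0,0,0]],[0.56,[0.013,-0.036,0],[0,0,0]],[0.56,[0.013,-0.036,0],[0,0,0]],[0.56,[0.013,-0.036,0],[0,0,-0.117]]]}}

```text
time: 1.77
eef_pos: [0.47, 0.0356, 0.261]
tcp_rot: [0.979, 0.206, -0.0, -0.0]
contact_force: [0.4, -0.9, 0.1]
opening: 0.561
finger_force: 0.0
```

>>> {"fn": "move_arm", "kwargs": {"moves": [[0.56,[0,0,0],[0,0,-0.12]],[0.56,[0,0,0],[0,0,-0.12]],[0.56,[0,0,0],[0,0,-0.12]],[0.56,[0,0,0],[0,0,-0.12]],[0.56,[0,0,0],[0,0,-0.12]],[0.56,[0,0,0],[0,0,-0.12]],[0.56,[0,0,0],[0,0,-0.12]],[0.56,[0,0,0],[0,0,-0.12]],[0.56,[0,0,0],[0,0,-0.12]],[0.56,[0,0,0],[0,0,-0.12]]]}}

```text
time: 2.6
eef_pos: [0.4703, 0.0338, 0.2608]
tcp_rot: [0.69, 0.724, -0.0, -0.0]
contact_force: [1.0, 0.6, 0.4]
opening: 0.559
finger_force: 0.0
```

>>> {"fn": "move_arm", "kwargs": {"moves": [[0.56,[0,0,0],[0,0,-0.12]],[0.56,[0,0,0],[0,0,-0.12]],[0.56,[0,0,0],[0,0,-0.12]],[0.56,[0,0,0],[0,0,-0.12]],[0.56,[0,0,0],[0,0,-0.12]],[0.56,[0,0,0],[0,0,0]],[0.56,[0,0,0],[0,0,0]],[0.56,[0,0,0],[0,0,0]],[0.56,[0,0,0],[0,0,0]],[0.56,[0,0,0],[0,0,0]]]}}

```text
time: 3.43
eef_pos: [0.4706, 0.0337, 0.2613]
tcp_rot: [0.448, 0.894, -0.0, -0.0]
contact_force: [-0.2, 0.7, 0.5]
opening: 0.561
finger_force: 0.0
```

```bash
cat >> h.py <<'E'
def loc(s):
    c=np.load("cad.npy");return R.from_euler('z',-c[2]).apply(s['eef_pos']-[c[0],c[1],0])
def heading(s):
    T=R.from_quat(s['tcp_rot']).as_matrix();return np.degrees(np.arctan2(T[1,1],T[0,1]))
def rep(name=None,cam="wrist"):
    s=get_state();print(s['time'],s['eef_pos'].round(4),"loc",(loc(s)*1e3).round(1),"head",heading(s).round(1),"open",s['opening'],"F",s['contact_force'].round(1))
    if name:cv2.imwrite("pics/"+name,read_camera(cam)[:,:,::-1])
    return s
E
python3 - <<'E'
from h import *
rep("w1.png")
E
```

```text
3.4333 [0.4706 0.0337 0.2613] loc [-51.3 -62.5 261.3] head 36.7 open 0.5608075801240284 F [-0.2  0.7  0.5]
```

View pics/w1.png

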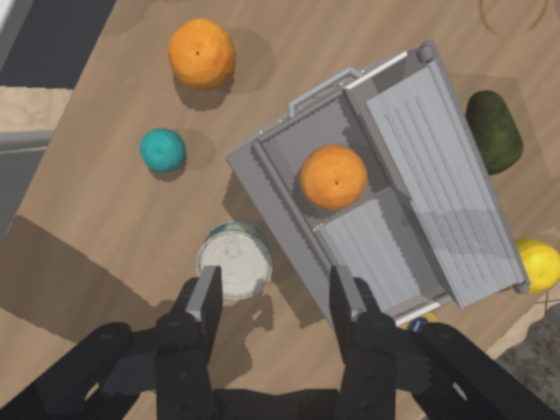

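The wrist view is clear: mandarin at (334,178), push plate corners at (368,100), (432,67), (463,305) and (520,285), ledge edge from (392,188) to (315,228). I'll refit with these.

```bash
python3 - <<'E'
from h import *
s=get_state();c=camera_params("wrist");T=c["tool_from_camera"];Rt=R.from_quat(s['tcp_rot']).as_matrix()
def pw(P):
    t=(np.atleast_2d(P)-s['eef_pos'])@Rt; p=(t-T[:3,3])@T[:3,:3]
    q=p[:,:2]/p[:,2:];q=q*(1+c["k1"]*(q**2).sum(1,keepdims=True));return q*[c["fx"],c["fy"]]+[c["cx"],c["cy"]]
o=[((368,100),(-.088,.024,.168)),((432,67),(-.088,.07,.168)),((463,305),(.088,.024,.168)),((520,285),(.088,.07,.168)),((392,188),(-.015,.02,.13)),((315,228),(-.015,-.049,.13)),((229,158),(-.1,-.08,.13))]
W=lambda p,L:R.from_euler('z',p[2]).apply(L)+[p[0],p[1],0]
f=lambda p:np.concatenate([pw(W(p,L))[0]-u for u,L in o])
r=least_squares(f,np.load("cad.npy"),loss='soft_l1');print(r.x,f(r.x).reshape(-1,2).round(1))
k=cv2.inRange(cv2.cvtColor(cv2.imread("pics/w1.png"),cv2.COLOR_BGR2HSV),(5,170,90),(22,255,255))[130:225,285:385]
x,y,w,h=cv2.boundingRect(k);u=np.array([285+x+(w-1)/2,130+y+(h-1)/2]);print(u,w,h)
m=least_squares(lambda q:pw([q[0],q[1],.15])[0]-u,[.49,.077]).x
print("mand",m,"local",R.from_euler('z',-r.x[2]).apply([m[0]-r.x[0],m[1]-r.x[1],.15]))
np.save("cad.npy",r.x)
# fingertip depth: tool pixels of tips
print(pw(s['eef_pos']+Rt@[0,.031,0]),pw(s['eef_pos']+Rt@[0,-.031,0]))
t=W(r.x,[-.0815,.0109,.2]);print("target",t,"shift tool",(t-s['eef_pos'])@Rt,heading(s)-np.degrees(r.x[2]))
d=Rt.T@W([0,0,r.x[2]],[1,0,0]);e=Rt.T@W([0,0,r.x[2]],[0,1,0]);print("caddy x,y in tool",d,e)
E
```

```text
[ 0.54311995  0.0717234  -0.41313367] [[ 0.1  3.3]
 [ 2.8 -1.3]
 [ 0.6  4.9]
 [ 0.5 -1.3]
 [-1.6  0.3]
 [-1.   0.3]
 [-1.2 -0.5]]
[335. 176.] 59 61
mand [0.4902171  0.07852371] local [-0.05118219 -0.01501133  0.15      ]
[[346.10878777 279.95760261]] [[209.25318977 279.89715254]]
target [0.47285292 0.11442708 0.2       ] shift tool [0.06337261 0.05007539 0.06128328] 60.40230665715259
caddy x,y in tool [-8.69514809e-01  4.93906861e-01 -9.37183958e-05] [4.93906862e-01 8.69514814e-01 1.10708909e-05]
```

>>> {"fn": "move_arm", "kwargs": {"moves": [[0.65,[0.03,0.027,0],[0,0,0]],[0.65,[0.031,0.0265,0],[0,0,0]],[0.65,[0,0,0.03],[0,0,0]],[0.65,[0,0,0.03],[0,0,0]],[0.65,[0,0,0.01],[0,0,0]],[0.65,[0,0,0.01],[0,0,0]],[0.65,[0,0,0.005],[0,0,0]],[0.65,[0,0,0],[0,0,0]],[0.65,[0,0,0],[0,0,0]],[0.65,[0,0,0],[0,0,0]]]}}

```text
time: 4.32
eef_pos: [0.4781, 0.1142, 0.178]
tcp_rot: [0.448, 0.894, 0.001, 0.001]
contact_force: [-0.8, -0.3, -0.0]
opening: 0.651
finger_force: 0.0
```

```bash
python3 - <<'E'
from h import *
rep("w2.png")
E
```

```text
4.3167 [0.4781 0.1142 0.178 ] loc [-76.6  12.8 178. ] head 36.7 open 0.6514324412641007 F [-0.8 -0.3 -0. ]
```

View pics/w2.png

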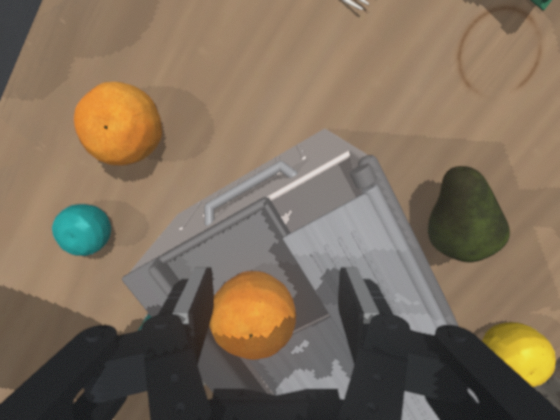

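The picture shows the mandarin at (253,315), with the left finger's tip near (200,275) and the right finger over the plate near (350,275). I'll check this numerically by projecting the model.

```bash
cat >> h.py <<'E'
def pw(s,P):
    c=camera_params("wrist");T=c["tool_from_camera"];Rt=R.from_quat(s['tcp_rot']).as_matrix()
    t=(np.atleast_2d(P)-s['eef_pos'])@Rt; p=(t-T[:3,3])@T[:3,:3]
    q=p[:,:2]/p[:,2:];q=q*(1+c["k1"]*(q**2).sum(1,keepdims=True));return q*[c["fx"],c["fy"]]+[c["cx"],c["cy"]]
E
python3 - <<'E'
from h import *
s=get_state();cd=np.load("cad.npy");Rt=R.from_quat(s['tcp_rot']).as_matrix()
W=lambda L:R.from_euler('z',cd[2]).apply(L)+[cd[0],cd[1],0]
for n,L in dict(mand=(-.0512,-.015,.15),edge=(-.015,.02,.13),plate1=(-.088,.024,.168),plate2=(-.088,.07,.168)).items():print(n,pw(s,W(np.array(L))).round())
for x in(-.011,.011):
  for y in(-.0365,-.0275,.0275,.0365):
    print(x,y,[pw(s,s['eef_pos']+Rt@[x,y,z])[0].round().tolist() for z in(-.005,0)])
E
```

```text
mand [[256. 313.]]
edge [[335. 314.]]
plate1 [[286. 240.]]
plate2 [[376. 193.]]
-0.011 -0.0365 [[196.0, 307.0], [199.0, 301.0]]
-0.011 -0.0275 [[216.0, 307.0], [218.0, 301.0]]
-0.011 0.0275 [[339.0, 307.0], [337.0, 301.0]]
-0.011 0.0365 [[359.0, 307.0], [356.0, 301.0]]
0.011 -0.0365 [[193.0, 263.0], [195.0, 258.0]]
0.011 -0.0275 [[214.0, 263.0], [216.0, 258.0]]
0.011 0.0275 [[342.0, 263.0], [340.0, 258.0]]
0.011 0.0365 [[363.0, 263.0], [360.0, 258.0]]
```

>>> {"fn": "move_arm", "kwargs": {"moves": [[0.65,[0.002,-0.001,0.004],[0,0,0]],[0.65,[0,0,0.004],[0,0,0]],[0.65,[0,0,0.004],[0,0,0]],[0.65,[0,0,0.004],[0,0,0]],[0.65,[0,0,0.004],[0,0,0]],[0.65,[0,0,0.003],[0,0,0]],[0.65,[0,0,0.003],[0,0,0]],[0.65,[0,0,0],[0,0,0]],[0.65,[0,0,0],[0,0,0]],[0.65,[0,0,0],[0,0,0]]]}}

```text
time: 5.2
eef_pos: [0.4762, 0.1161, 0.1519]
tcp_rot: [0.448, 0.894, 0.001, 0.001]
contact_force: [-1.9, 1.8, 7.3]
opening: 0.651
finger_force: 2.8
```

>>> {"fn": "move_arm", "kwargs": {"moves": [[0.65,[0,0,0.002],[0,0,0]],[0.65,[0,0,0.002],[0,0,0]],[0.65,[0,0,0.001],[0,0,0]],[0.65,[0,0,0],[0,0,0]],[0.65,[0,0,0],[0,0,0]],[0.65,[0,0,0],[0,0,0]],[0.65,[0,0,0],[0,0,0]],[0.65,[0,0,0],[0,0,0]],[0.65,[0,0,0],[0,0,0]],[0.65,[0,0,0],[0,0,0]]]}}

```text
time: 6.03
eef_pos: [0.4768, 0.1159, 0.1473]
tcp_rot: [0.448, 0.894, 0.001, 0.002]
contact_force: [-1.0, -0.1, 7.5]
opening: 0.65
finger_force: 2.9
```

```bash
python3 - <<'E'
from h import *
rep("s3.png","side")
a=cv2.imread("pics/s3.png")[140:300,180:340];w=read_camera("wrist")[:,:,::-1]
b=cv2.resize(w,(533,400))
p=np.zeros((400,800,3),np.uint8);p[:,:400-133+0][:, :0]
c=cv2.resize(a,(400,400),interpolation=cv2.INTER_CUBIC);d=cv2.resize(w[150:420,100:370],(400,400))
cv2.imwrite("pics/c3.png",np.hstack([c,d]))
E
```

```text
6.0333 [0.4768 0.1159 0.1473] loc [-78.4  13.8 147.3] head 36.8 open 0.6501881400207389 F [-1.  -0.1  7.5]
```

View pics/c3.png

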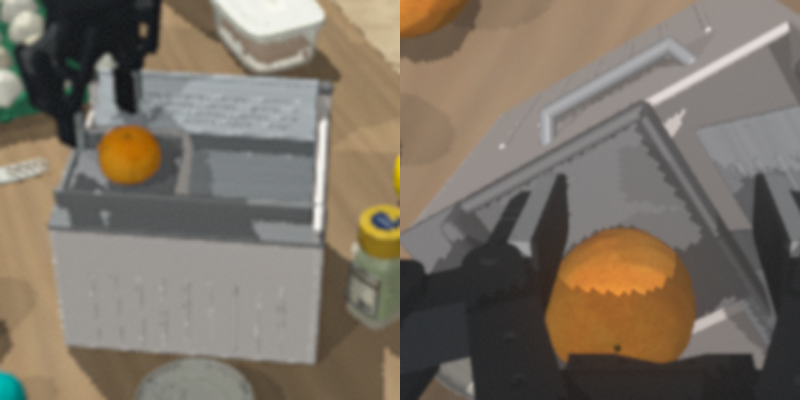

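```bash
python3 - <<'E'
from h import *
cd=np.load("cad.npy")
W=lambda L:R.from_euler('z',cd[2]).apply(L)+[cd[0],cd[1],0]
for t in(0,.3,.5,.6,.7,.75):
  c,s=np.cos(t),np.sin(t)
  print(t,[((proj("side",W([x,.07-.046*c,.168-.046*s]))[0]-[180,140])*2.5).round().tolist() for x in(.02,.088)])
E
```

```text
0 [[231.0, 109.0], [320.0, 114.0]]
0.3 [[232.0, 122.0], [319.0, 127.0]]
0.5 [[232.0, 128.0], [318.0, 134.0]]
0.6 [[232.0, 130.0], [318.0, 136.0]]
0.7 [[233.0, 132.0], [318.0, 138.0]]
0.75 [[233.0, 132.0], [318.0, 138.0]]
```

The inner edge of the plate sits at about row 132–138 of the crop, which means the flap is at about 0.65 rad or more, so it's open. I start pushing along caddy +x with the plate held down.

>>> {"fn": "move_arm", "kwargs": {"moves": [[0.65,[-0.0035,0.002,0.001],[0,0,0]],[0.65,[-0.0035,0.002,0],[0,0,0]],[0.65,[-0.0035,0.002,0],[0,0,0]],[0.65,[-0.0035,0.002,0],[0,0,0]],[0.65,[-0.0035,0.002,0],[0,0,0]],[0.65,[-0.0035,0.002,0],[0,0,0]],[0.65,[-0.0035,0.002,0],[0,0,0]],[0.65,[-0.0035,0.002,0],[0,0,0]],[0.65,[0,0,0],[0,0,0]],[0.65,[0,0,0],[0,0,0]]]}}

```text
time: 6.97
eef_pos: [0.5036, 0.1021, 0.1438]
tcp_rot: [0.448, 0.894, -0.001, -0.001]
contact_force: [-4.7, -3.0, 3.8]
opening: 0.646
finger_force: 2.7
```

```bash
python3 - <<'E'
from h import *
rep("s4.png","side")
a=cv2.imread("pics/s4.png")[140:300,180:340];w=read_camera("wrist")[:,:,::-1];t=read_camera("top")[:,:,::-1]
r=lambda i:cv2.resize(i,(400,400),interpolation=cv2.INTER_CUBIC)
cv2.imwrite("pics/c4.png",np.hstack([r(a),r(w[150:420,100:370])]))
E
```

```text
6.9667 [0.5036 0.1021 0.1438] loc [-48.4  12.  143.8] head 36.8 open 0.6462537537511592 F [-4.7 -3.   3.8]
```

View pics/c4.png

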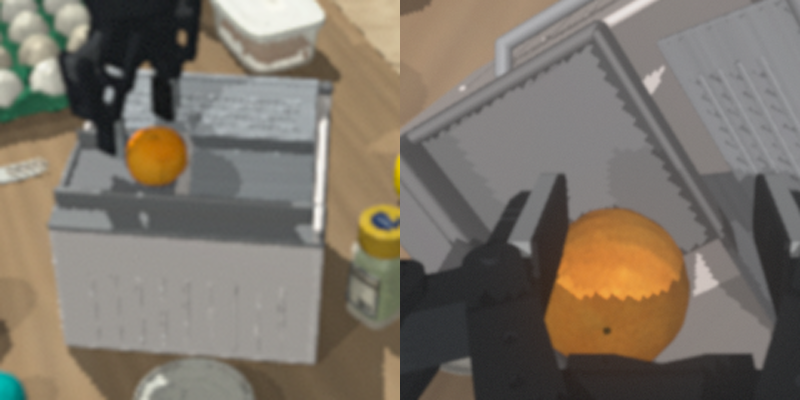

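The mandarin has moved to the edge of the opening, at about (155,155) in the left panel. The flap is still down, so I keep pushing.

>>> {"fn": "move_arm", "kwargs": {"moves": [[0.65,[-0.0035,0.002,0],[0,0,0]],[0.65,[-0.0035,0.002,0],[0,0,0]],[0.65,[-0.0035,0.002,0],[0,0,0]],[0.65,[-0.0035,0.002,0],[0,0,0]],[0.65,[-0.0035,0.002,0],[0,0,0]],[0.65,[-0.0035,0.002,0],[0,0,0]],[0.65,[-0.0035,0.002,0],[0,0,0]],[0.65,[-0.0035,0.002,0],[0,0,0]],[0.65,[0,0,0],[0,0,0]],[0.65,[0,0,0],[0,0,0]]]}}

```text
time: 7.95
eef_pos: [0.5339, 0.0894, 0.1441]
tcp_rot: [0.448, 0.894, -0.001, -0.0]
contact_force: [-4.7, -3.9, 3.3]
opening: 0.653
finger_force: 2.6
```

```bash
python3 - <<'E'
from h import *
rep("s5.png","side")
a=cv2.imread("pics/s5.png")[140:300,180:340];w=read_camera("wrist")[:,:,::-1]
r=lambda i:cv2.resize(i,(400,400),interpolation=cv2.INTER_CUBIC)
cv2.imwrite("pics/c5.png",np.hstack([r(a),r(w[150:420,100:370])]))
E
```

```text
7.95 [0.5339 0.0894 0.1441] loc [-15.5  12.5 144.1] head 36.8 open 0.6529384966115801 F [-4.7 -3.9  3.3]
```

View pics/c5.png

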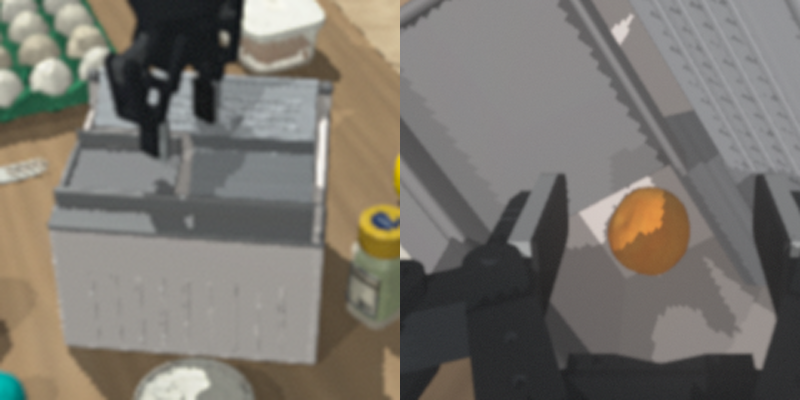

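The mandarin has dropped to the caddy floor: it looks small at (650,230) in the wrist panel and is gone from the ledge in the side view. Now I lift straight up and let the flap close.

>>> {"fn": "move_arm", "kwargs": {"moves": [[0.65,[0,0,-0.005],[0,0,0]],[0.65,[0,0,-0.005],[0,0,0]],[0.65,[0,0,-0.006],[0,0,0]],[0.65,[0,0,-0.008],[0,0,0]],[0.65,[0,0,-0.015],[0,0,0]],[0.65,[0,0,-0.03],[0,0,0]],[0.65,[0,0,-0.04],[0,0,0]],[0.65,[0,0,-0.02],[0,0,0]],[0.65,[0,0,0],[0,0,0]],[0.65,[0,0,0],[0,0,0]]]}}

```text
time: 8.88
eef_pos: [0.5353, 0.0906, 0.2759]
tcp_rot: [0.448, 0.894, 0.002, 0.002]
contact_force: [-0.7, 0.1, -0.4]
opening: 0.651
finger_force: 0.0
```

>>> {"fn": "move_arm", "kwargs": {"moves": [[0.65,[0,0,0],[0,0,0]],[0.65,[0,0,0],[0,0,0]],[0.65,[0,0,0],[0,0,0]],[0.65,[0,0,0],[0,0,0]],[0.65,[0,0,0],[0,0,0]],[0.65,[0,0,0],[0,0,0]],[0.65,[0,0,0],[0,0,0]],[0.65,[0,0,0],[0,0,0]],[0.65,[0,0,0],[0,0,0]],[0.65,[0,0,0],[0,0,0]]]}}

```text
time: 9.72
eef_pos: [0.5342, 0.0899, 0.2734]
tcp_rot: [0.448, 0.894, 0.0, 0.0]
contact_force: [-0.6, 0.3, 0.9]
opening: 0.646
finger_force: 0.0
```

```bash
python3 - <<'E'
from h import *
rep("s6.png","side")
a=cv2.imread("pics/s6.png")[140:340,150:350];w=read_camera("wrist")[:,:,::-1]
cv2.imwrite("pics/c6.png",np.hstack([cv2.resize(a,(350,350),interpolation=cv2.INTER_CUBIC),cv2.resize(w,(450,350))]))
E
```

```text
9.7167 [0.5342 0.0899 0.2734] loc [-15.5  13.  273.4] head 36.8 open 0.6461430806966205 F [-0.6  0.3  0.9]
```

View pics/c6.png

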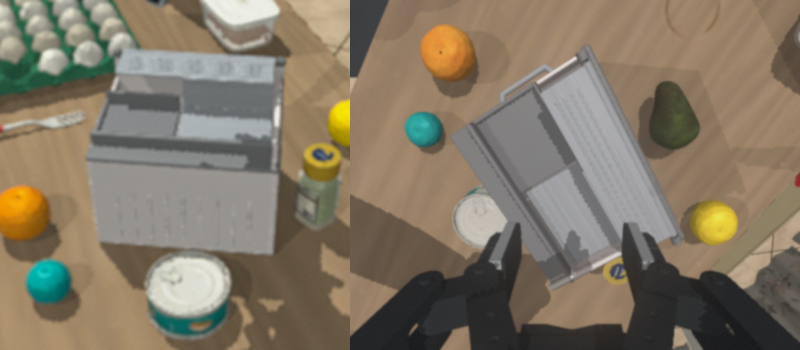

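The flap is shut again, the ledge is empty, the avocado, tin and jar are undisturbed, and the arm is clear. I'm handing in.

```bash
python3 -c "
from plant import *
print(sign_off())"
```

```text
the job is handed in; nothing more can be done
None
```

The mandarin is inside the caddy, pushed off the ledge while the flap was held down; the flap has closed, the avocado, tin and spice jar are untouched, and the job is handed in at about 10 s.

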